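Change the wall section in the glue press

TASK

The wall section in the glue press has set and the next one is waiting. Put the weight and the pressing bar aside on the black rubber pad, take the set wall out and lay it lengthwise on the middle of the drying stand, then lay the fresh wall flat between the pins of the press, put the bar back on it and set the weight gently, without dropping it, on the middle of the bar. Leave the roll of masking tape where it is.

Things in the scene. Friction and masses are not known exactly. Their poses are not given: they have to be found in the camera images.
- press: Glue press, fixed; white base 100 x 140 x 12 mm. Origin: centre of its underside; y along the 140. A bearer along y (22 mm wide, top at z = 26) carries the wall. Steel pins 10 mm thick, their top 8 mm tapered to lead parts in: side pins at x +-39, y +-36, 42 high, and end pins at x +-21.5, y +-56, 54 high, leave the wall 3 mm play all round; the bar lies between the end pins, 2.5 mm play each side.
- drying_stand: Drying stand, fixed: two steel rails, 8 mm thick, 130 mm long, along y at x = +-9 mm, tops 30 mm above its foot, on two wooden cross feet 80 mm wide at y = +-54 mm. Origin: centre of its underside; y along the rails. A wall laid lengthwise (its y along the stand's y) overhangs the rails, so fingers beside its middle have free room.
- rubber_pad: Black rubber pad, fixed, 100 x 150 x 4 mm, flat on the grey work board that carries everything (its top is 145 mm above z = 0). Origin: centre of its underside; y along its 150 mm side. Room for bar and weight side by side: e.g. the bar along y at x = +28 mm, the weight at x = -22 mm.
- set_wall: Stone-patterned toy castle wall section that lies in the press under the bar at the start, 62 x 96 x 12 mm, about 50 g, solid. Origin: centre of its underside; x across its 62 mm width, y along its 96 mm length, z up. Either way round is right.
- fresh_wall: The next wall section, of the same kind and size (62 x 96 x 12 mm, about 50 g), lying flat on a fixed wooden block (32 x 90 x 20 mm, lengthwise under its middle, smaller than the wall). Origin: centre of its underside; x across its 62 mm width, y along its length, z up. Either way round is right.
- press_bar: Pressing bar of pale wood with a cork strip below, 28 x 146 x 16 mm, about 0.12 kg; it lies along the middle of the wall in the press at the start. Origin: centre of its underside; y along its length. It can be gripped across its 28 mm width at the middle once the weight is off.
- weight: Round dark steel weight, about 0.3 kg: a body 46 mm in diameter and 25 mm high, above it a waist and a knob 25 mm in diameter whose straight sides reach from 34 to 48 mm over the underside (51 mm high in all). Origin: centre of its underside; z up. It stands on the middle of the bar at the start.
- masking_tape: Roll of masking tape lying flat, 92 mm in diameter, 24 mm high, with a hole of 72 mm; loose, a bystander. Origin: centre of its underside.

How it is judged:
By the outcome, as a careful person would: the job done as asked, in the order asked, and still so for the second after the job is handed in, with the robot touching nothing.
It also fails if it takes over 112 s, if anything falls off the work surface, if the arm or the gripper's body presses on something with over 40 N, if the wrist force passes 120 N, or if a joint passes its speed limit or range.

ROBOT

A 6-joint arm with a two-finger parallel gripper is mounted at the origin on a cart in front of the work surface, level with it; the furniture and walls round the work are solid. World frame = base frame: x ahead of the robot, y to its left, z up, the work surface at z = 0. Lengths are in mm, angles in rad, forces in N, time in s.
With the tool pointing down it reaches from about 275 to 825 mm from the base axis. Payload 4.9 kg.
Tool frame: the origin (TCP) lies at the very end of the fingers, on their centre line; the grasp point (between the pads) lies 19 mm behind it; z points along the fingers, y is the line along which they close (so a half turn about z gives the same grasp; the last joint's range is limited). The gripper opens to 85 mm and grips with 20 to 120 N. Pads are 22 mm wide; open, the fingers measure 114 mm over their backs; the gripper's body (76 mm by 85 mm) begins 54 mm behind the grasp point. The pads swing forward as they close: fully open they stand 13 mm farther back than shut.
Start: joints at [1.077, 0.326, -0.193, 1.052, 0, 1.437], TCP at [193.643, 514.802, 231.281] pointing down, gripper open.
Joint ranges: [-2.65, 2.65], [-0.97, 1.79], [-1.3, 1.35], [-1.93, 2.1], [-1.47, 1.37], [-3.14, 3.14]. Speed limits (rad/s): [2.57, 2.57, 3.14, 3.14, 3.14, 3.14].

INTERFACE

Orientations are given as [roll, pitch, yaw] about the fixed x, y, z axes, in that order (R = Rz(yaw) Ry(pitch) Rx(roll)).
In Python, from bench import bot, solve_ik, imaging gives the robot as it stands. Calls block until the motion is done:
- bot.move_ptp(position, orientation): joint-space move of the TCP to a pose.
- bot.movel(position, rot=None, max_speed=150, threshold=None): straight line of the TCP; rot=None keeps the orientation; max_speed is the mean speed in mm/s. With threshold (N) it stops when the force on the tool has changed by that much, and returns True; else False.
- bot.move_j(angles): joint-space move.
- bot.grip(opening, effort=None): opening from 0.0 (shut) to 1.0 (fully open); effort is the grip in N (None keeps the last); returns when the fingers have stopped.
- bot.dwell(seconds).
- solve_ik(position, orientation): joint angles nearest the present ones, or None.
- bot.get_state(): the state.
- imaging.capture(name): name is "scene" or "side" or "wrist"; returns the picture (480x640x3 uint8, blue, green, red); there is no depth.
- imaging.camera_model(name): a dict with "K" (3x3 intrinsics, pixels), "k1" (the pictures are not rectified: a ray, as slopes to the right and down, at radius r is drawn at 1 + k1 r^2 times it, then the intrinsics apply), "position" and "rotation" of the camera in the world. Camera axes: x right, y up, looking along -z (the intrinsics and any distortion apply to the point x, -y, -z); pixel columns grow to the right and rows downward; lengths in mm; the calibration is good to about 2 mm. A picture is of the moment at which its call begins: read the wrist's pose just before it. camera_model takes no time and is no camera call; for the wrist camera it gives the pose at the moment of the call.
A pose or a line that the arm cannot do raises bot.IKError and nothing moves.
- bot.sign_off(): hands the job in; it is judged then, once.
The state is a dict: "t": time; "qpos": joint angles; "joint_velocities": joint speeds; "effort": joint torques, N m; "tcp_pos": TCP position; "orientation": TCP orientation; "contact_force": force on the tool from outside, world axes, zero at the start; "wrist_torque": the same for the moment, N m; "opening": opening from 0.0 (shut) to 1.0 (fully open); "gripper_force": force on a finger pad.
Only numpy, scipy, OpenCV 4.12 (cv2) and the standard library are available. Lean on these libraries where they do the work, as an engineer would, in place of code of your own. Each camera call takes 0.05 s, during which the arm holds its last target. There are 200 camera calls.

## Working session

There is one attempt and no reset: what is moved stays moved. The work goes in short steps, each a Python script; the robot and the scene stay as the last script left them, time stands still between calls to the robot, and variables do not carry over. Pictures are saved under pics/ and viewed, at most 14 in all, crops included, and the job is handed in when it is done.

```bash
ls; mkdir -p pics; python3 - <<'E'
from bench import bot, solve_ik, imaging
import cv2
for n in("scene","side","wrist"):
    cv2.imwrite(f"pics/{n}0.png",imaging.capture(n)); m=imaging.camera_model(n); print(n,m)
print(bot.get_state())
E
```

```text
pics
scene {'K': array([[460.69913565,   0.        , 312.94994404],
       [  0.        , 460.69913565, 244.09896343],
       [  0.        ,   0.        ,   1.        ]]), 'k1': -0.12215675648587342, 'position': array([-172.16242391, -496.18832145,  625.48462764]), 'rotation': array([ 1.07798361, -0.00172138, -1.06142778])}
side {'K': array([[558.38135363,   0.        , 323.83322779],
       [  0.        , 558.38135363, 238.35215182],
       [  0.        ,   0.        ,   1.        ]]), 'k1': -0.09011049653242537, 'position': array([-200.31828842,  -48.17627281,  741.03372695]), 'rotation': array([ 0.90985163, -0.01376804, -1.69202671])}
wrist {'K': array([[389.65495298,   0.        , 317.2892321 ],
       [  0.        , 389.65495298, 239.66752259],
       [  0.        ,   0.        ,   1.        ]]), 'k1': -0.029790068392248372, 'position': array([130.48523322, 537.53669033, 373.80672424]), 'rotation': array([-0.26593895,  0.00157992,  1.20977364])}
{'t': 0.15, 'qpos': array([ 1.07676983e+00,  3.26774170e-01, -1.93368376e-01,  1.05199431e+00,
        5.70338782e-05,  1.43661263e+00]), 'joint_velocities': array([-0.00140912, -0.00292229,  0.0002747 ,  0.00093135, -0.000561  ,
        0.00042672]), 'effort': array([ 7.26271610e-04, -4.43704891e+01,  2.62663311e+01,  1.04968451e-02,
       -1.45082408e-04, -2.09160032e-05]), 'tcp_pos': array([193.4214053 , 514.39148828, 230.67603261]), 'orientation': array([-3.14027180e+00, -2.35859470e-04,  2.78174966e+00]), 'contact_force': array([ 0.84803188,  0.03165242, -0.27228999]), 'wrist_torque': array([-0.04007559, -0.10511423,  0.00652054]), 'gripper_force': 0.0, 'opening': 1.005608729674131}
```

View pics/scene0.png

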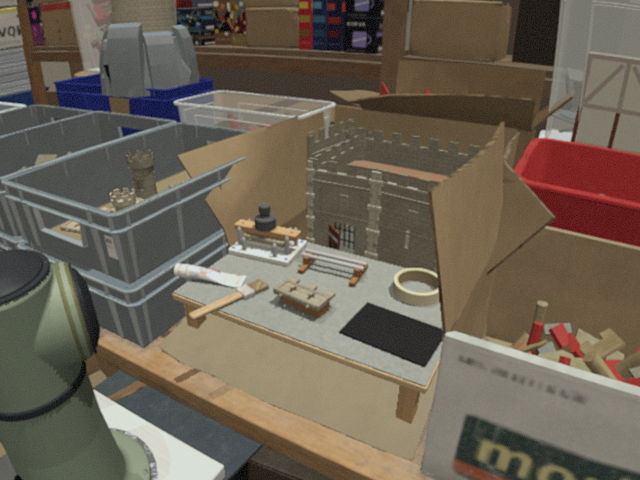

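View pics/side0.png

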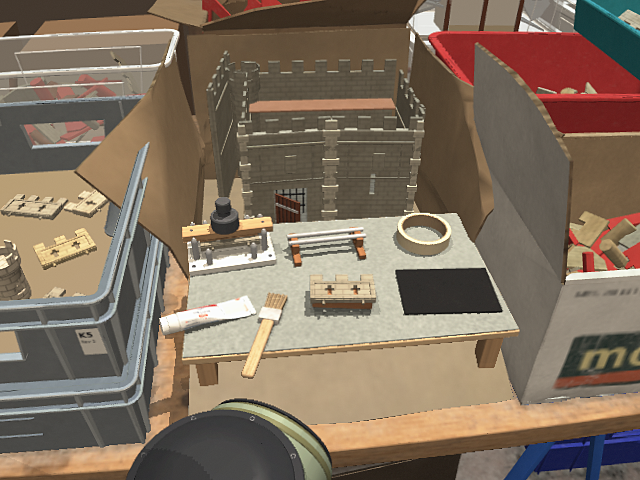

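The scene and side views both show these objects (pixel positions are scene / side):
- Press with bar and weight: (268,240) / (232,245)
- Stand: (333,267) / (327,243)
- Fresh wall on its block: (305,298) / (342,292)
- Pad: (393,333) / (447,290)
- Tape: (417,286) / (424,234)

There is also a glue tube and a brush on the board. I'll get rough positions from these two views, then take wrist views from above.

```bash
cat > h.py <<'E'
import numpy as np, cv2
from scipy.spatial.transform import Rotation as R
from bench import bot, solve_ik, imaging
def ray(m,uv):
    p=cv2.undistortPoints(np.array(uv,float).reshape(-1,1,2),m["K"],np.array([m["k1"],0,0,0,0.]))[:,0]
    d=np.c_[p[:,0],-p[:,1],-np.ones(len(p))]
    r=np.asarray(m["rotation"]); r=R.from_euler("xyz",r) if r.ndim==1 else R.from_matrix(r)
    return np.asarray(m["position"]),r.apply(d)
def onplane(m,uv,z):
    o,d=ray(m,uv); return o+d*((z-o[2])/d[:,2])[:,None]
def project(m,P):
    r=R.from_euler("xyz",np.asarray(m["rotation"])); q=r.inv().apply(np.asarray(P,float).reshape(-1,3)-m["position"])
    q=q*[1,-1,-1]
    return cv2.projectPoints(q,np.zeros(3),np.zeros(3),m["K"],np.array([m["k1"],0,0,0,0.]))[0][:,0]
def two(m1,a,m2,b):
    o1,d1=ray(m1,[a]);o2,d2=ray(m2,[b]);d1=d1[0];d2=d2[0]
    s=np.linalg.lstsq(np.c_[d1,-d2],o2-o1,rcond=None)[0]
    p,q=o1+s[0]*d1,o2+s[1]*d2
    return (p+q)/2,np.linalg.norm(p-q)
E
python3 - <<'E'
from h import *
np.set_printoptions(precision=1,suppress=True)
S,D,W=[imaging.camera_model(n) for n in("scene","side","wrist")]
for n,a,b in [("knob top",(264,207),(223,200)),("tape",(417,286),(424,234)),("pad",(393,333),(447,290)),("wall",(305,292),(342,287))]:
    print(n,*two(S,a,D,b))
for n,b,z in [("pad corners",[(396,269),(487,268),(500,311),(404,313)],149),("board",[(192,225),(455,213),(519,329),(183,358)],145)]:
    print(n,onplane(D,b,z))
print("pad scene",onplane(S,[(368,305),(441,334),(430,363),(341,330)],149))
# wrist offset in tool frame
s=bot.get_state();Rt=R.from_euler("xyz",s["orientation"]);print(Rt.inv().apply(W["position"]-s["tcp_pos"]), (Rt.inv()*R.from_euler("xyz",W["rotation"])).as_matrix())
E
```

```text
knob top [539.8  15.  246.9] 4.918722858178008
tape [ 536.2 -320.3  159.6] 1.1666199518097409
pad [ 406.2 -324.3  145.9] 2.1377531934738028
wall [ 407.1 -157.6  169.9] 0.06443897074434153
pad corners [[ 462.1 -254.9  149. ]
 [ 448.3 -404.9  149. ]
 [ 350.6 -390.2  149. ]
 [ 363.3 -244.8  149. ]]
board [[ 622.8   81.5  145. ]
 [ 610.9 -402.1  145. ]
 [ 315.3 -407.3  145. ]
 [ 314.8   74.9  145. ]]
pad scene [[ 452.6 -259.2  149. ]
 [ 435.7 -395.5  149. ]
 [ 360.8 -399.8  149. ]
 [ 367.1 -248.2  149. ]]
[  67.1   -0.7 -143.1] [[-0.   1.   0.3]
 [ 1.   0.   0. ]
 [ 0.   0.3 -1. ]]
```

View pics/wrist0.png

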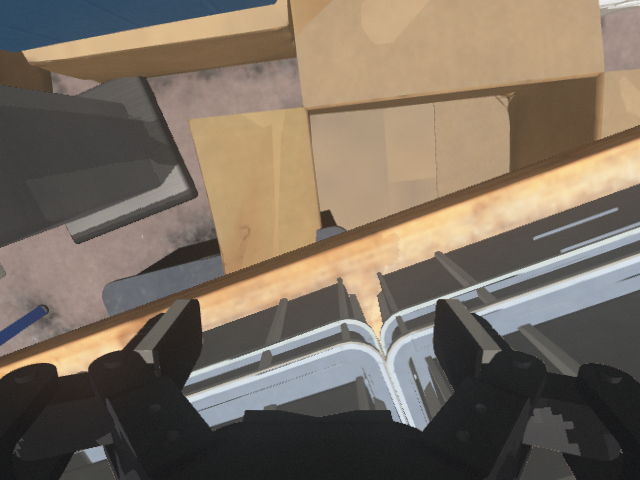

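The wrist camera still shows only the crates to the left; nothing useful in it yet. The pad fits its 100×150 size at about (406,-324), yaw -0.09. Before I swing the arm over, I'll check where the box flaps are.

```bash
python3 - <<'E'
from h import *
np.set_printoptions(precision=0,suppress=True)
S,D=[imaging.camera_model(n) for n in("scene","side")]
for n,a,b in [("Lflap top back",(305,118),(187,55)),("Lflap front",(180,155),(78,172)),("Lflap bottom",(215,225),(165,240)),
 ("Rflap top",(503,125),(475,45)),("Rflap side",(552,215),(574,165)),("castle front corner top",(308,160),(240,125)),("crate corner",(240,160),(147,145))]:
    print(n,*two(S,a,D,b))
for p,y in [((460,-50,350),np.pi/2),((540,15,300),np.pi/2),((540,15,300),-np.pi/2),((406,-324,200),-np.pi/2),((406,-324,200),np.pi/2)]:
    print(solve_ik(p,[np.pi,0,y]))
E
```

```text
Lflap top back [820.  77. 375.] 20.130967442662204
Lflap front [514. 213. 332.] 3.7598247553331055
Lflap bottom [490. 107. 209.] 11.851751861040155
Rflap top [ 661. -405.  444.] 1.346154977786411
Rflap side [ 451. -505.  360.] 41.69834830341085
castle front corner top [665. -17. 315.] 0.995038284486596
crate corner [621. 134. 307.] 6.235554039353441
[-0.  0. -0.  1.  0.  1.]
[-0.  0. -0.  1.  0.  1.]
[-0.  0. -0.  1.  0. -2.]
[-1.  0. -0.  1.  0. -2.]
[-1.  0. -0.  1.  0.  1.]
```

View 1.

Both flaps lean outwards and clear my path. With the camera on the +y side (yaw ≈ +π/2) I can reach everything safely. I'll lift first, then go to the overview.

```bash
python3 - <<'E'
from h import *
s=bot.get_state(); bot.movel(s["tcp_pos"]+[0,0,170],max_speed=250)
bot.move_ptp([450,-50,370],[np.pi,0,np.pi/2]); bot.dwell(0.3)
import pickle
m=imaging.camera_model("wrist"); im=imaging.capture("wrist"); cv2.imwrite("pics/w1.png",im); pickle.dump(m,open("w1.pkl","wb"))
s=bot.get_state(); print(s["t"],s["tcp_pos"],s["orientation"],m["position"])
E
```

```text
3.5417 [450.03136522 -49.69950626 369.98814001] [-3.14153974e+00 -3.96963755e-05  1.57142230e+00] [449.37201126  16.51576383 513.12141605]
```

View pics/w1.png

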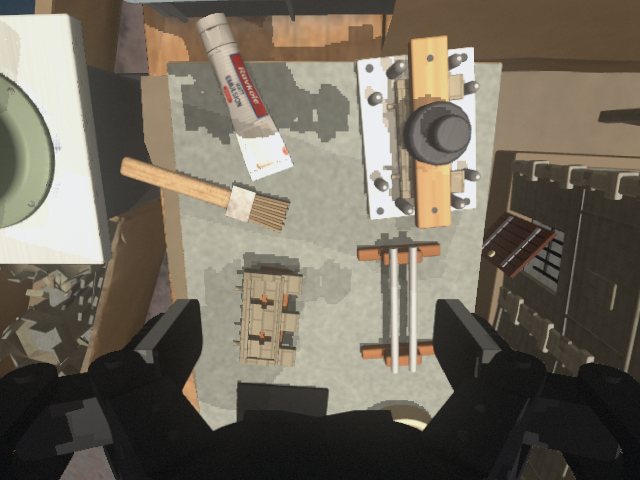

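The wrist overview shows the following:
- Press, with its white base corners at about (359,62), (472,48), (482,212) and (370,219)
- Bar from (430,37) to (434,226), with the weight knob at (449,130)
- Stand rails at columns 394 and 413, rows 248–372
- Fresh wall, about (241–298, 270–366)

I'll enlarge two crops to read exact corners.

```bash
python3 - <<'E'
import cv2
im=cv2.imread("pics/w1.png")
def crop(x0,y0,w,h,k,n):
    c=cv2.resize(im[y0:y0+h,x0:x0+w],None,fx=k,fy=k,interpolation=cv2.INTER_CUBIC)
    for i in range(0,w,10): cv2.line(c,(i*k,0),(i*k,6 if i%50 else 16),(0,0,255),1)
    for i in range(0,h,10): cv2.line(c,(0,i*k),(6 if i%50 else 16,i*k),(0,0,255),1)
    cv2.imwrite(n,c)
crop(350,30,150,200,3,"pics/c1.png"); crop(230,235,220,145,3,"pics/c2.png")
E
```

```text
(no output)
```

View pics/c1.png

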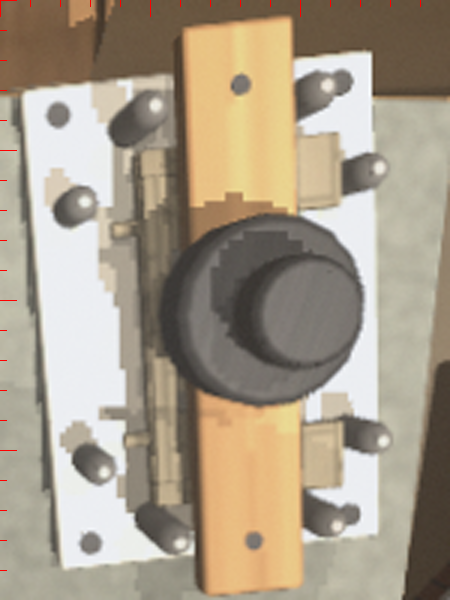

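View pics/c2.png

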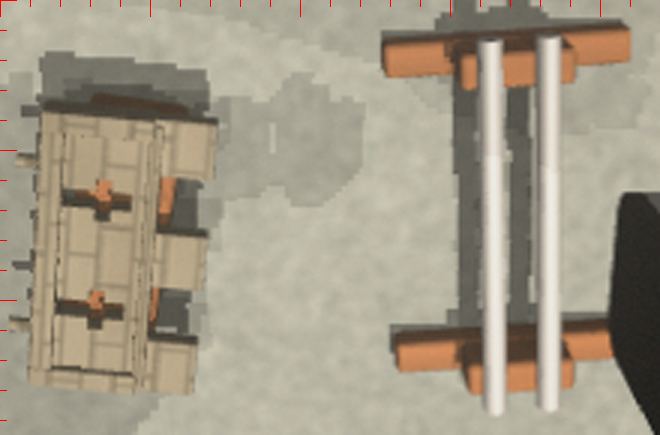

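The crops give readable corners. On the press: base corners, four end pins, four side pins, bar corners, and the knob centre at c1 (308,312). On c2: the wall corners and the rail ends. The wall's merlons face +x, with one at mid-length for the pads to close on. Next I'll convert these to points and check them against the given sizes.

```bash
cat > meas.py <<'E'
from h import *
import pickle
np.set_printoptions(precision=1,suppress=True)
m=pickle.load(open("w1.pkl","rb"))
c1=lambda a:np.array(a)/3+[350,30]; c2=lambda a:np.array(a)/3+[230,235]
def rep(n,uv,z):
    P=onplane(m,uv,z)[:,:2]   # TL,TR,BR,BL ; image up=+y, right=+x
    TL,TR,BR,BL=P; v=(TL+TR-BL-BR)/2; w=(TR+BR-TL-BL)/2
    print(n,"c",P.mean(0),"w",np.linalg.norm(w),"len",np.linalg.norm(v),"yaw len",np.arctan2(-v[0],v[1]).round(3),"yaw wid",np.arctan2(w[1],w[0]).round(3))
rep("base",c1([(22,92),(370,52),(378,535),(62,568)]),157)
rep("bar",c1([(182,27),(291,16),(302,585),(203,594)]),199)
rep("endpins",c1([(152,105),(325,85),(333,527),(180,543)]),199)
rep("sidepins",c1([(80,200),(378,167),(382,440),(100,470)]),187)
rep("wall",c2([(40,108),(217,120),(195,393),(30,384)]),177)
rep("rails",c2([(490,40),(550,36),(548,410),(494,414)]),175)
print("knob",onplane(m,c1([(308,312)]),250),"body",onplane(m,c1([(262,308)]),224))
E
python3 meas.py
```

```text
base c [540.  13.] w 98.46162404047999 len 138.63783649578195 yaw len 0.116 yaw wid 0.11
bar c [538.9  13.9] w 27.191933197938454 len 144.4669260553088 yaw len 0.101 yaw wid 0.097
endpins c [539.6  13.1] w 42.639509767395275 len 112.28533996861962 yaw len 0.115 yaw wid 0.111
sidepins c [539.5  13.4] w 78.8332052753369 len 71.9357366884799 yaw len 0.116 yaw wid 0.109
wall c [ 404.2 -154.8] w 54.14958236025987 len 96.04788039615106 yaw len -0.087 yaw wid -0.066
rails c [ 531.1 -148.2] w 18.05216055014946 len 129.88388999118726 yaw len 0.063 yaw wid 0.075
knob [[537.9  16.4 250. ]] body [[535.5  17.2 224. ]]
```

All measured sizes match the nominal ones, except that the wall body reads 54 mm wide; the small pegs on its -x side make up the 62. Poses:
- Press: (539.6, 13.2), yaw 0.113
- Stand: (531.1, -148.2), yaw 0.065

Now I'll move the weight to the pad, with an in-hand picture on the way to check camera against tool.

```bash
cat >> h.py <<'E'
PI=np.pi
PRESS,PY=np.array([539.6,13.2]),0.113
STAND,SY=np.array([531.1,-148.2]),0.065
PAD,AY=np.array([406,-324.]),-0.09
def loc(c,yaw,p): return np.asarray(c)+R.from_euler("z",yaw).as_matrix()[:2,:2]@np.asarray(p,float)
def go(xy,z,yaw=None,v=150,th=None):
    return bot.movel([xy[0],xy[1],z],None if yaw is None else [PI,0,PI/2+yaw],max_speed=v,threshold=th)
def st(n=""):
    s=bot.get_state(); print(n,"t%.1f"%s["t"],s["tcp_pos"].round(1),"open %.3f"%s["opening"],"gf %.1f"%s["gripper_force"],"F",s["contact_force"].round(1)); return s
E
python3 - <<'E'
from h import *
import pickle
w=np.array([537.7,16.5])
bot.grip(0.55,40)
go(w,290,PY,250); go(w,245,v=120); print(go(w,227,v=50,th=8)); st("at knob")
bot.grip(0,40); st("gripped")
go(w,232,v=40); go(w,300,v=150); st("lifted"); bot.dwell(.2)
m=imaging.camera_model("wrist"); cv2.imwrite("pics/w2.png",imaging.capture("wrist")); pickle.dump(m,open("w2.pkl","wb")); st("pic")
g=loc(PAD,AY,(-24,42)); go(g,260,AY,250); go(g,188,v=120); print(go(g,172,v=25,th=4)); st("down")
bot.grip(0.55); go(g,200,v=80); go(g,270,v=200); st()
E
```

```text
False
at knob t5.7 [537.5  16.6 226.7] open 0.544 gf 0.0 F [-0.2  0.6 -1. ]
gripped t6.1 [538.1  16.5 227.4] open 0.273 gf 39.4 F [-0.  1.  1.]
lifted t6.9 [537.3  16.6 299.2] open 0.271 gf 39.4 F [-1.   0.3 -3.5]
pic t7.2 [537.1  16.5 298.9] open 0.269 gf 39.4 F [ 0.2  0.4 -3.3]
True
down t9.9 [ 386.3 -280.3  177.4] open 0.269 gf 40.1 F [ 0.2 -0.4  4.6]
 t11.2 [ 385.8 -279.9  269.5] open 0.551 gf 0.0 F [-0.4  0.1 -1.4]
```

View pics/w2.png

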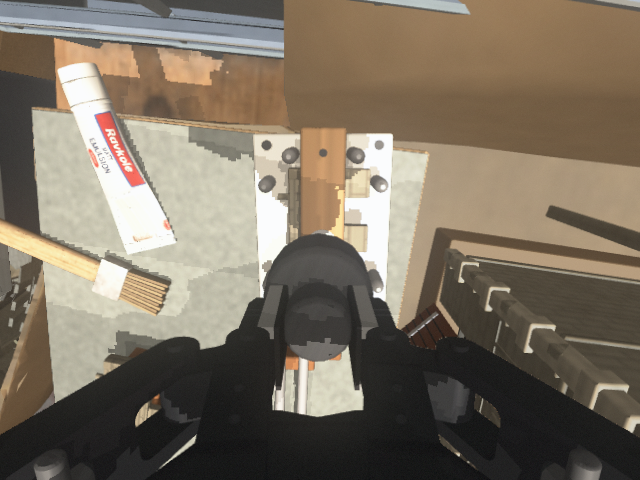

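In hand, the knob is centred at about column 319 (285–352) and the weight body at about column 318 (264–372), hanging straight. I'll compare that with where the camera model puts it.

```bash
python3 - <<'E'
from h import *
import pickle
np.set_printoptions(precision=1,suppress=True)
m=pickle.load(open("w2.pkl","rb")); t=np.array([537.1,16.5,298.9])
print(project(m,[t+[0,0,23],t+[0,0,-3],t+[0,0,-28]]), R.from_euler("xyz",m["rotation"]).as_matrix().round(3), m["position"])
im=cv2.imread("pics/w2.png",0)
print(im[262,255:385:1].tolist()); print(im[330,270:370].tolist())
# press re-measure from here: base corners TL,TR, pins
for z,uv in [(157,[(253,134),(391,133)]),(199,[(291,153),(357,153)]),(187,[(266,184),(381,184)])]: print(onplane(m,uv,z))
E
```

```text
[[320.  334.3]
 [319.8 302.5]
 [319.6 280.2]] [[ 1.  -0.1 -0. ]
 [ 0.1  1.   0.3]
 [-0.  -0.3  1. ]] [529.1  82.3 441.8]
[200, 177, 176, 187, 241, 250, 250, 250, 247, 187, 187, 181, 156, 157, 158, 156, 191, 244, 75, 66, 66, 68, 70, 72, 72, 76, 76, 76, 78, 76, 78, 78, 79, 82, 81, 83, 84, 83, 84, 84, 85, 82, 83, 84, 81, 85, 87, 86, 86, 84, 87, 86, 85, 84, 83, 84, 85, 86, 83, 84, 83, 85, 85, 86, 87, 86, 87, 87, 86, 85, 86, 87, 85, 86, 87, 87, 87, 85, 84, 85, 86, 86, 86, 87, 89, 88, 88, 87, 86, 83, 86, 84, 83, 83, 79, 80, 77, 79, 79, 80, 79, 79, 76, 73, 70, 70, 70, 72, 87, 149, 202, 203, 202, 202, 201, 200, 202, 202, 201, 226, 251, 251, 251, 251, 251, 251, 251, 251, 251, 251]
[114, 113, 112, 91, 44, 45, 44, 43, 42, 39, 34, 35, 37, 39, 43, 52, 56, 59, 58, 58, 59, 58, 58, 58, 56, 57, 58, 57, 58, 58, 58, 58, 56, 58, 59, 60, 59, 57, 59, 58, 58, 58, 56, 56, 58, 59, 58, 59, 59, 60, 58, 60, 58, 59, 58, 58, 59, 59, 60, 60, 59, 59, 58, 58, 60, 57, 60, 60, 59, 59, 59, 60, 57, 58, 58, 58, 57, 55, 55, 52, 52, 43, 39, 36, 37, 39, 42, 42, 44, 43, 44, 63, 100, 115, 114, 113, 113, 107, 79, 43]
[[483.1  76.9 157. ]
 [580.   88.5 157. ]]
[[513.7  69.  199. ]
 [553.7  73.5 199. ]]
[[498.6  46.8 187. ]
 [573.2  55.3 187. ]]
```

Seen from the camera, the held weight is 1.8 px left of where it should be, so my measured x values are about 0.8 mm too small. I'll correct for that. Next: bar to the pad, then grip the set wall and lift it.

```bash
sed -i 's/539.6,13.2/540.4,13.2/; s/531.1,-148.2/531.9,-148.2/' h.py; cat > step2.py <<'E'
from h import *
import pickle
m=pickle.load(open("w1.pkl","rb"))
c=onplane(m,np.array([(148,150),(167,505),(340,170),(343,455)])/3+[350,30],183)[:,:2]
w=np.array([c[:,0].mean()+.8,(c[0]+c[1])[1]/2]) ; yw=np.arctan2(-(c[0]-c[1])[0],(c[0]-c[1])[1])
# centre line of merlon side/body side at press middle
L=(c[0]+c[1])/2; Rr=(c[2]+c[3])/2; print("set wall",L,Rr,"len",np.linalg.norm(c[0]-c[1]),"yaw",yw)
w=np.array([(L[0]+Rr[0])/2+.8, (L[1])+ (Rr-L)[0]/2*np.sin(PY)]); print(w)
b=np.array([539.7,13.9])
go(b,270,.105,280); go(b,215,v=130); print(go(b,186.5,v=60,th=8)); st("bar")
bot.grip(0,60); st("gripped"); go(b,225,v=80); go(b,250,v=150); st("lifted")
g=loc(PAD,AY,(28,0)); go(g,230,AY,250); go(g,165,v=120); print(go(g,148,v=25,th=5)); st("down")
bot.grip(0.5); go(g,180,v=100); go(g,250,v=220); st()
bot.grip(0.85); go(w,230,PY,280); go(w,200,v=120); print(go(w,158,v=60,th=8)); st("wall")
bot.grip(0,50); st("gripped"); go(w,200,v=60); go(w,240,v=120); bot.dwell(.2); st("lifted")
m=imaging.camera_model("wrist"); cv2.imwrite("pics/w3.png",imaging.capture("wrist")); pickle.dump(m,open("w3.pkl","wb"))
E
python3 step2.py
```

```text
set wall [519.51316133  10.3425464 ] [569.85758884  15.16279901] len 95.4058242577171 yaw 0.10872458140456909
[545.48537508  13.18095693]
False
bar t13.8 [539.6  14.  186.3] open 0.551 gf 0.0 F [ 1.  -0.1  0.5]
gripped t14.1 [540.1  13.9 187.1] open 0.310 gf 59.6 F [-0.7  0.3  3. ]
lifted t15.0 [540.1  13.9 249.9] open 0.307 gf 59.1 F [-1.1  0.4 -1.6]
True
down t17.8 [ 434.  -326.7  153.1] open 0.312 gf 59.8 F [ 0.9 -0.4  3.4]
 t19.0 [ 433.9 -326.5  249.9] open 0.499 gf 0.0 F [ 0.1  0.1 -0.1]
False
wall t22.1 [545.7  13.2 158.2] open 0.849 gf 0.0 F [ 0.1 -0.2  0.3]
gripped t22.3 [544.2  12.9 158.7] open 0.710 gf 53.4 F [-5.9 -1.7  5.3]
lifted t23.9 [544.9  13.2 238.9] open 0.706 gf 54.6 F [-0.2 -1.4 -0.4]
```

View pics/w3.png

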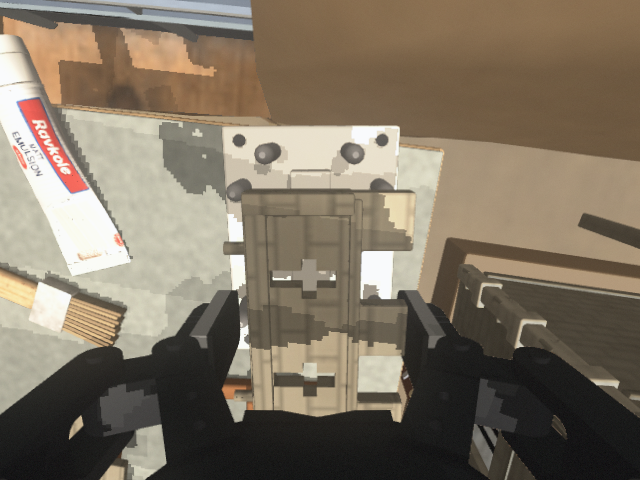

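The set wall is gripped (opening 0.706 ≈ 62 mm) and hangs level; its end edge is at row 191 and the empty press shows behind it. I'll lay it on the stand, then fetch the fresh wall and hold it over the press for a look.

```bash
cat > step3.py <<'E'
from h import *
import pickle
go(STAND,230,SY,220); go(STAND,180,v=120); print(go(STAND,157,v=25,th=4)); st("stand")
bot.grip(0.87); st("released"); go(STAND,200,v=100); go(STAND,240,v=220)
f=np.array([401.1,-154.6]); go(f,230,-.08,250); go(f,190,v=150); print(go(f,152.5,v=60,th=8)); st("fresh")
bot.grip(0,50); st("gripped"); go(f,190,v=70); go(f,250,v=150)
go(PRESS,250,PY,220); bot.dwell(.2); st("over press")
m=imaging.camera_model("wrist"); cv2.imwrite("pics/w4.png",imaging.capture("wrist")); pickle.dump(m,open("w4.pkl","wb"))
E
python3 step3.py
```

```text
True
stand t26.1 [ 531.8 -148.2  162.6] open 0.711 gf 55.1 F [-0.6  1.   5.1]
released t26.3 [ 531.  -147.9  161.7] open 0.872 gf 0.0 F [-0.9  0.4  0.7]
False
fresh t29.1 [ 401.2 -154.7  152.6] open 0.868 gf 0.0 F [0.3 0.2 0.1]
gripped t29.4 [ 401.5 -154.8  153.2] open 0.708 gf 53.8 F [-1.1  1.2  6.4]
over press t31.9 [540.   12.4 250.2] open 0.710 gf 54.0 F [-0.5  0.7  0.3]
```

View pics/w4.png

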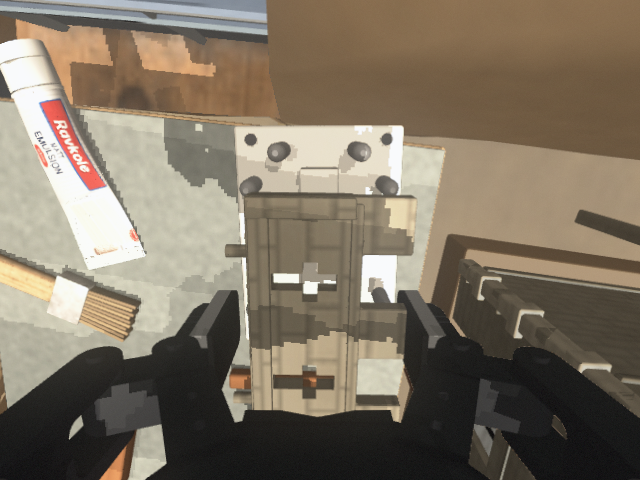

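Over the press, the fresh wall is in hand with its end edge at about row 195; the press pins show at (278,151), (360,151), (250,185) and (388,185). I'll enlarge this to check how wall and pins line up.

```bash
python3 - <<'E'
import cv2
im=cv2.imread("pics/w4.png")[115:265,220:420]
c=cv2.resize(im,None,fx=4,fy=4,interpolation=cv2.INTER_CUBIC)
cv2.imwrite("pics/c4.png",c)
E
```

```text
(no output)
```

View pics/c4.png

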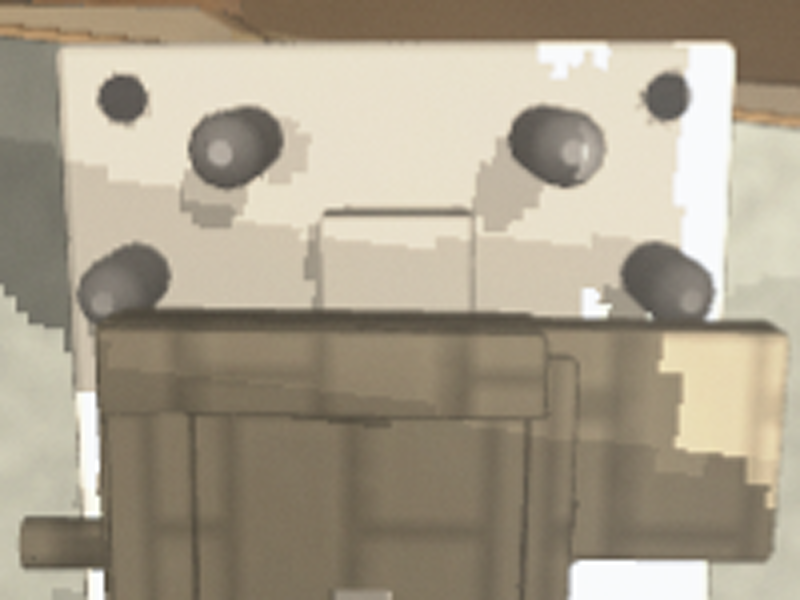

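```bash
python3 - <<'E'
from h import *
import pickle
np.set_printoptions(precision=2,suppress=True)
m=pickle.load(open("w4.pkl","rb")); c=lambda a:np.array(a)/4+[220,115]
t=np.array([540.,12.4]); 
def T(P,c0,y): return (P[:,:2]-c0)@R.from_euler("z",y).as_matrix()[:2,:2]
for n,uv,z,nom in [("base corners",[(62,47),(733,42)],157,"+-50,70"),("end pins",[(220,152),(574,150)],199,"+-21.5,56"),("side pins",[(103,300),(692,298)],187,"+-39,36"),
  ("wall end top",[(100,330),(788,328)],274.6,"-27?/31,48"),("wall end bottom",[(100,313),(545,313)],262.6,"48"),("peg",[(22,545)],268,"-31")]:
    print(n,nom,T(onplane(m,c(uv),z),t,PY).tolist())
E
```

```text
base corners +-50,70 [[-48.56006366792452, 70.19791376104378], [49.482958138650396, 70.64316071728335]]
end pins +-21.5,56 [[-21.39448104258315, 57.02725689810836], [21.803981624548904, 57.15254583576161]]
side pins +-39,36 [[-38.81354249894046, 37.28038739534312], [39.39389123081832, 37.34275653922322]]
wall end top -27?/31,48 [[-22.938648110048174, 47.26279357795125], [29.909807805105018, 47.29045982030551]]
wall end bottom 48 [[-25.122817691148267, 46.78991261790695], [12.390244165779393, 46.67928280043219]]
peg -31 [[-31.697056806004426, 28.008385860242516]]
```

Relative to the tool, the pin frame's centre is at about (+1, +1.1) mm and the wall's at about (0, -1). I'll shift by (+0.8, +2.1) and lower with a force guard.

```bash
cat > step4.py <<'E'
from h import *
p=PRESS+[.8,2.1]
go(p,215,PY,100); go(p,192,v=80); bot.dwell(.1); st("above pins")
hit=go(p,155.5,v=25,th=5); s=st("down %s"%hit)
if s["tcp_pos"][2]<161.5:
    bot.grip(0.87); st("released"); go(p,200,v=80); go(p-[0,70],270,v=200); bot.dwell(.1)
    cv2.imwrite("pics/w5.png",imaging.capture("wrist"))
E
python3 step4.py
```

```text
above pins t33.0 [541.6  15.3 192.6] open 0.713 gf 54.0 F [ 0.8 -0.3 -1.4]
down True t34.2 [541.1  15.3 159.2] open 0.708 gf 54.5 F [0.2 0.1 5.1]
released t34.5 [540.1  15.4 158.1] open 0.865 gf 0.0 F [ 0.4 -0.3  0.2]
```

View pics/w5.png

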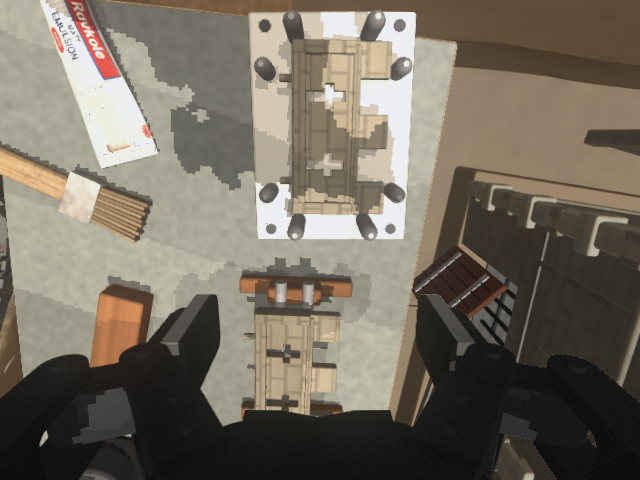

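The fresh wall lies flat inside all eight pins, and the set wall lies along the rails. Now the bar goes back, then the weight.

```bash
cat > step5.py <<'E'
from h import *
p=np.array([541.1,14.0]); b=np.array([434.,-326.6])
bot.grip(0.5); go(b,240,AY,280); go(b,185,v=150); print(go(b,152.8,v=60,th=8)); st("bar")
bot.grip(0,60); st("gripped"); go(b,180,v=80); go(b,260,v=180)
go(p,260,PY,230); go(p,212,v=120); bot.dwell(.1); st("over"); hit=go(p,183.5,v=25,th=5); s=st("bar down %s"%hit)
if 185<s["tcp_pos"][2]<189.5:
    bot.grip(0.5); st("released"); go(p,230,v=100); go(p,280,v=200)
    w=np.array([386.2,-280.2]); go(w,270,AY,280); go(w,200,v=150); print(go(w,177.2,v=60,th=8)); st("weight")
    bot.grip(0,40); st("gripped"); go(w,190,v=50); go(w,300,v=180)
    go(p,300,PY,230); go(p,240,v=120); bot.dwell(.2); st("over"); cv2.imwrite("pics/w6.png",imaging.capture("wrist"))
E
python3 step5.py
```

```text
False
bar t38.8 [ 434.  -326.6  152.7] open 0.501 gf 0.0 F [1.  0.3 0.1]
gripped t39.0 [ 434.3 -326.9  153.4] open 0.309 gf 60.5 F [ 0.3 -0.   3.1]
over t42.5 [541.8  13.7 213. ] open 0.306 gf 60.0 F [ 0.5  0.2 -0.7]
bar down True t43.4 [540.9  14.  187.4] open 0.309 gf 60.7 F [-0.6  0.7  4.4]
released t43.7 [540.   14.1 186.3] open 0.500 gf 0.0 F [0.5 0.1 0.2]
False
weight t47.2 [ 386.  -280.1  176.9] open 0.503 gf 0.0 F [ 0.7 -0.4  0.6]
gripped t47.5 [ 386.5 -280.5  177.6] open 0.272 gf 39.2 F [ 0.2 -0.1  1.1]
over t51.1 [541.8  13.9 241. ] open 0.274 gf 39.4 F [ 0.1  0.5 -2.5]
```

View pics/w6.png

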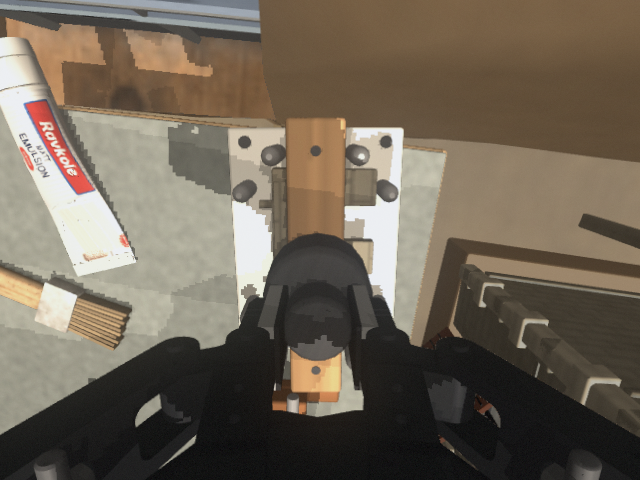

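The bar lies between the end pins and the weight hangs upright over its middle. I'll lower it slowly, release, retreat and check.

```bash
cat > step6.py <<'E'
from h import *
p=np.array([541.1,14.0])
go(p,233,v=40); bot.dwell(.15); hit=go(p,225,v=10,th=3); s=st("down %s"%hit)
if hit and 225.5<s["tcp_pos"][2]<230.5:
    bot.grip(0.5); st("released"); go(p,270,v=60); go(p+[-60,-110],370,v=200); bot.dwell(.3); st()
    cv2.imwrite("pics/w7.png",imaging.capture("wrist"))
    c=imaging.capture("side")[180:340,170:520]; cv2.imwrite("pics/s7.png",cv2.resize(c,None,fx=2.2,fy=2.2,interpolation=cv2.INTER_CUBIC))
E
python3 step6.py
```

```text
down True t52.2 [541.1  14.  227.5] open 0.271 gf 40.1 F [0.4 0.2 5. ]
released t52.5 [539.8  14.1 225.9] open 0.500 gf 0.0 F [-0.7  1.  -0.3]
 t54.6 [481.1 -95.4 369.4] open 0.500 gf 0.0 F [-0.3 -0.7 -0.1]
```

View pics/w7.png

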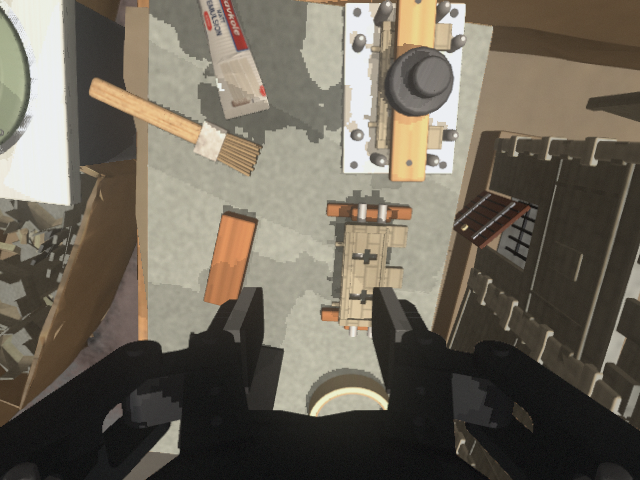

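Everything looks in place: weight at (430,78) on the bar's middle, bar between the end pins, set wall on the rails at (372,275), tape untouched. Last, a numeric check that wall and weight are centred.

```bash
python3 - <<'E'
from h import *
np.set_printoptions(precision=1,suppress=True)
m=imaging.camera_model("wrist")
print("wall ends",onplane(m,[(368,224),(366,328)],187),"rails ends",onplane(m,[(372,206),(360,336)],175))
print("wall left/right",onplane(m,[(344,275),(404,275)],187))
print("knob",onplane(m,[(430,77)],250),"bar ends",onplane(m,[(417,0),(407,181)],199))
print("tape r",onplane(m,[(310,405),(348,368),(390,405)],169))
E
```

```text
wall ends [[ 523.7  -99.5  187. ]
 [ 536.3 -197.3  187. ]] rails ends [[ 526.7  -85.6  175. ]
 [ 534.1 -212.6  175. ]]
wall left/right [[ 509.3 -147.9  187. ]
 [ 562.3 -141.9  187. ]]
knob [[539.2  12.7 250. ]] bar ends [[533.2  71.5 199. ]
 [547.8 -58.4 199. ]]
tape r [[ 495.  -301.2  169. ]
 [ 528.3 -252.9  169. ]
 [ 577.7 -291.8  169. ]]
```

View pics/s7.png

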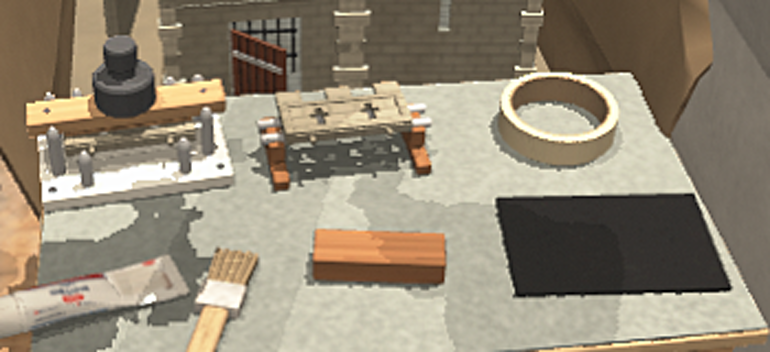

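The side view shows everything placed and level. The wall is within about 1 mm of the stand's middle, and the weight is centred on the bar. I'm handing in.

```bash
python3 -c "
from bench import bot
print(bot.sign_off())"
```

```text
the job is handed in; nothing more can be done
None
```

The job is done and handed in at about 55 s of the 112 s allowed: the set wall is on the middle of the drying stand, the fresh wall is flat between the press pins with the bar and weight back on it, and the masking tape was left alone.

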